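# Counter-hold the hidden bolt of an ioniser bracket on the weighing bench

### The job

One of the two bolts of the ioniser bracket has slid back off its sleeve. Lift the spirit level off the gap and lay it down gently on the bench, well clear of the bracket; then reach down into the gap between the bracket and the socket pedestal, take that bolt's head across its flats, press it fully home against its sleeve without turning it round, and finish while still holding the head firmly there, so that a colleague can run up the nut from the front. Leave the jar, the weight and the spanner alone.

Things in the scene. Friction and masses are not known exactly. Their poses are not given: they have to be found in the camera images.
- bracket: fixed steel bracket: upright plate 5 mm thick, 220 mm wide (y), 146 mm high, top flange folded 30 mm forward; a grey ioniser bar 300 mm wide on its front reaches 49 mm forward. Origin: bench level, middle of the plate's back face (towards the robot). x points forward, away from the robot, z up. The bolts are 60 mm left and right of the middle, 110 mm above the bench, 36 mm below the top edge
- pedestal: fixed white service pedestal with sockets, a box 70 mm deep (x), 280 mm wide (y), 146 mm high, parallel to the bracket on the robot's side of it. Origin: centre of its underside. The gap between its face and the bracket's back face is 47 to 53 mm wide, open above and at both ends and down to the bench
- sleeve: fixed steel distance sleeve round the loose bolt, 16 mm in diameter, standing 12 mm out from the bracket's back face into the gap, with a rubber washer 26 mm in diameter and 3 mm thick at its root. Origin: on the bolt's axis, in the bracket's back face. Its axes are parallel to the bracket's; the bolt's axis is x. The loose bolt may be the left or the right one
- bolt_head (a point): centre of the hexagon head of the loose steel bolt, in the gap: 19 mm across flats, 22 mm across corners, 8 mm thick along x; between head and sleeve only the 12 mm shank shows. Fully home, the head touches the sleeve and this centre is 16 mm from the bracket's back face. Axes turn with the head; y is square to a pair of flats. The nut is on the same bolt, in front of the bracket
- bolt_push (a joint): how far the loose bolt stands back from home, towards the robot, in m: 0 is home (head against the sleeve), 0.011 the stop at the other end; 0.006 to 0.010 at the start. It slides along the bracket's x with about 2 N of friction and stays where it is left
- bolt_turn (a joint): angle of the loose bolt about its axis (the bracket's x), in rad: 0 when one pair of flats is upright (facing sideways along y); -0.2 to 0.2 at the start. It turns lightly (0.03 N m), so that fingers that close on the flats from straight above square it up by themselves; a firm hold is 10 N or more from each finger
- tight_bolt: the other bolt, the same in shape, already home and tight, immovable. Origin: on its axis, in the bracket's back face; its head's centre is 16 mm from that face
- level: aluminium spirit level, a bar 160 mm long (x), 22 mm wide (y), 40 mm high, with black ends, 0.18 to 0.35 kg, lying loose across the gap over the loose bolt with its underside 146 mm above the bench, on the pedestal's top and the bracket's flange. Origin: centre of its underside, z up
- level_mid (a point): centre of the spirit level, 20 mm above its underside
- jar: white plastic screw-cap jar, 66 mm in diameter, 90 mm high, a bystander. Origin: centre of its underside. (A fixed balance with a flask, 200 mm high, also stands on the bench beyond the bracket, over 0.70 m ahead of the robot.)
- weight: steel knobbed test weight, 38 mm in diameter, 63 mm high, a bystander. Origin: centre of its underside
- spanner: steel spanner 190 mm long lying on the bench, a bystander. Origin: centre of its underside

How it is judged:
By the outcome, as a careful person would: the job done as asked, in the order asked, and still so for the second after the job is handed in, while the arm keeps its last pose, push and grip.
It also fails if it takes over 53 s, if anything falls off the work surface, if the arm or the gripper's body presses on something with over 40 N, if the wrist force passes 120 N, or if a joint passes its speed limit or range.

### The arm

A 6-joint arm with a two-finger parallel gripper is mounted at the origin on the work surface. World frame = base frame: x ahead of the robot, y to its left, z up, the work surface at z = 0. Lengths are in mm, angles in rad, forces in N, time in s.
With the tool pointing down it reaches from about 275 to 750 mm from the base axis. Payload 10.2 kg.
Tool frame: the origin (TCP) lies between the finger pads, 19 mm behind the fingertips; this is the grasp point; z points along the fingers, y is the line along which they close (so a half turn about z gives the same grasp; the last joint's range is limited). The gripper opens to 85 mm and grips with 20 to 120 N. Pads are 22 mm wide; open, the fingers measure 114 mm over their backs; the gripper's body (76 mm by 85 mm) begins 54 mm behind the grasp point. The pads swing forward as they close: fully open they stand 13 mm farther back than shut.
Start: joints at [0.994, 0.313, 1.498, -0, 1.331, -0.223], TCP at [181.907, 492.485, 249.994] pointing down, gripper open.
Joint ranges: [-2.94, 2.94], [-0.97, 2.17], [0.19, 2.56], [-1.23, 4.37], [0.02, 3.11], [-2.88, 2.88]. Speed limits (rad/s): [2.39, 2.39, 3.01, 3.14, 3.14, 3.14].

### API

Orientations are given as a unit quaternion [w, x, y, z].
In Python, from rig import ctrl gives the robot as it stands.
- The arm moves only by the shell command python3 steer.py [OPENING] [FORCE], which reads ROWS from standard input. ROWS is a JSON object whose key "rows" holds a list of rows, 1 to 8 of them, each of 6 numbers: dx, dy, dz in normalised numbers (1 is 750 mm), then a rotation vector rx, ry, rz in a scale on which 1.0 is 4 rad; each row is the pose to reach, as a shift and turn from the pose commanded when the command began, along the tool's axes at that moment; what a row does not reach only later rows make up. A row lasts 1/10 s, in which the tool goes at most 50 mm and 0.15 rad, less where a joint would pass 70% of its speed; a pose out of reach is approached as far as the arm can. OPENING is the opening from 0.0 (shut) to 1.0 (fully open), set as the command begins (- or left out keeps the last). The fingers move at their own pace and stop on an object; FORCE is the grip in N (left out, the last holds). Time passes only in rows, so rows that do not move let the fingers close. It prints the time, the measured TCP pose, the force, the opening and the grip force at its end. A shift or turn number past 1, either way, is cut back to 1. Input that does not fit is refused with a message, and nothing moves.
- ctrl.sense(): the state, without advancing time (a new reading comes with each control period).
- ctrl.capture(name): name is "side" or "top"; returns the picture (400x640x3 uint8, red, green, blue); there is no depth.
- ctrl.calibration(name): a dict with "fx", "fy", "cx", "cy" (pixels), "distortion" ([k1, k2, p1, p2, k3] as OpenCV has them; the pictures are not rectified), "position" and "attitude" of the camera in the world. Camera axes: x right, y down, z forward; pixel columns grow to the right and rows downward; lengths in mm; the calibration is good to about 2 mm. A picture is of the moment at which its call begins. calibration takes no time and is no camera call.
- ctrl.finish_job(): hands the job in; it is judged then, once.
The state is a dict: "time_s": time; "joints": joint angles; "dq": joint speeds; "tau": joint torques, N m; "eef_pos": TCP position; "ee_rot": TCP orientation; "force": force on the tool from outside, world axes, zero at the start; "wrist_torque": the same for the moment, N m; "grip_width": opening from 0.0 (shut) to 1.0 (fully open); "grip_force": force on a finger pad.
Only numpy, scipy, OpenCV 4.12 (cv2) and the standard library are available. Lean on these libraries where they do the work, as an engineer would, in place of code of your own. Each camera call takes 0.05 s, during which the arm holds its last target. There are 200 camera calls.

## Working session

There is one attempt and no reset: what is moved stays moved. The work goes in short steps, Python scripts to look and compute and a shell command to move; the robot and the scene stay as the last step left them, time stands still between calls to the robot, and variables do not carry over. Pictures are saved under pics/ and viewed, at most 10 in all, crops included, and the job is handed in when it is done.

```bash
ls; mkdir -p pics; python3 - <<'E'
from rig import ctrl
import cv2
for n in("side","top"):
    im=ctrl.capture(n); cv2.imwrite(f"pics/{n}0.png",im[:,:,::-1]); print(n,ctrl.calibration(n))
print(ctrl.sense())
E
```

```text
pics
rig.py
steer.py
side {'fx': 433.6729970498818, 'fy': 433.6729970498818, 'cx': 313.206446437617, 'cy': 196.91096681396047, 'distortion': array([-0.05607784,  0.        ,  0.        ,  0.        ,  0.        ]), 'position': array([ 420.74133996, -807.86330253, 1037.87744287]), 'attitude': array([-0.34963766,  0.93156447, -0.08987273,  0.04317437])}
top {'fx': 424.768046253974, 'fy': 424.768046253974, 'cx': 315.0348490088203, 'cy': 195.09564851823797, 'distortion': array([-0.11764869,  0.        ,  0.        ,  0.        ,  0.        ]), 'position': array([ 476.96239901,  -22.88599173, 1313.7312846 ]), 'attitude': array([-0.04608692,  0.7126997 , -0.69929294,  0.03040593])}
{'time_s': 0.1, 'joints': array([ 9.93617184e-01,  3.13396161e-01,  1.49833279e+00,  1.09566715e-05,
        1.33100241e+00, -2.23410839e-01]), 'dq': array([ 0.00011419, -0.00125417, -0.00280828,  0.00180408, -0.00035481,
       -0.0003681 ]), 'tau': array([ 2.90971198e-03, -4.12902117e+01, -2.60144895e+01, -1.68346173e-04,
        3.05126508e-03, -1.20607115e-05]), 'eef_pos': array([181.78182912, 492.31306595, 249.50186923]), 'ee_rot': array([-2.26772488e-04,  1.75964457e-01,  9.84396356e-01, -5.22272514e-04]), 'force': array([ 0.35248978,  0.01783252, -0.1122972 ]), 'wrist_torque': array([-0.02538866,  0.02016938,  0.0269573 ]), 'grip_force': 0.0, 'grip_width': 0.997922658328367}
```

View pics/side0.png

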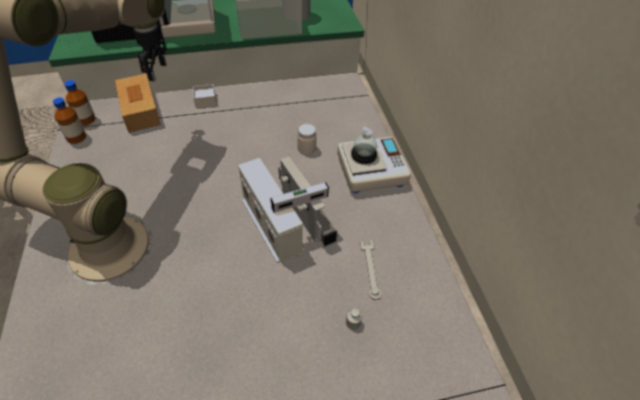

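View pics/top0.png

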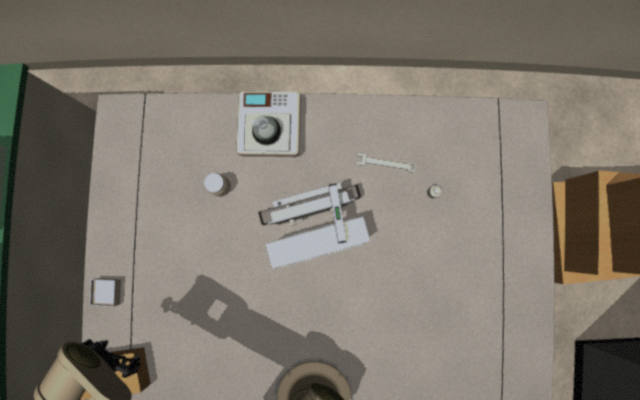

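The side view shows the level at about (300,197) across the gap, with the jar at (307,138), the weight at (354,317) and the spanner at (371,270). In the top view the level is at (339,214), over the right-hand (−y) bolt. The pedestal is at (318,242) and the bracket at (310,205). Next I'll zoom in on the top view.

```bash
cat > h.py <<'E'
import numpy as np, cv2
from scipy.spatial.transform import Rotation as R
from rig import ctrl
def cam(n):
    c=ctrl.calibration(n); K=np.array([[c['fx'],0,c['cx']],[0,c['fy'],c['cy']],[0,0,1]])
    q=c['attitude']; return K,c['distortion'],np.array(c['position']),R.from_quat([q[1],q[2],q[3],q[0]]).as_matrix()
def ray(n,uv):
    K,d,p,M=cam(n); u=cv2.undistortPoints(np.array(uv,float).reshape(-1,1,2),K,d).reshape(-1,2)
    return p,np.c_[u,np.ones(len(u))]@M.T
def plane(n,uv,z):
    p,r=ray(n,uv); return p+r*((z-p[2])/r[:,2])[:,None]
def proj(n,X):
    K,d,p,M=cam(n); return cv2.projectPoints((np.array(X,float).reshape(-1,3)-p)@M,np.zeros(3),np.zeros(3),K,d)[0].reshape(-1,2)
E
python3 - <<'E'
import cv2
a=cv2.imread("pics/top0.png")[165:285,240:390]
cv2.imwrite("pics/topz.png",cv2.resize(a,None,fx=5,fy=5,interpolation=cv2.INTER_CUBIC))
a=cv2.imread("pics/side0.png")[145:265,225:375]
cv2.imwrite("pics/sidez.png",cv2.resize(a,None,fx=5,fy=5,interpolation=cv2.INTER_CUBIC))
E
```

```text
(no output)
```

View pics/topz.png

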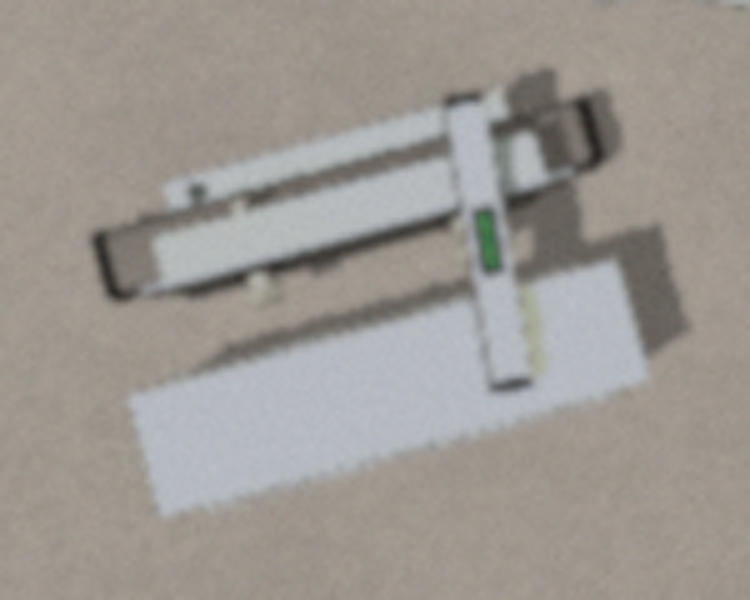

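View pics/sidez.png

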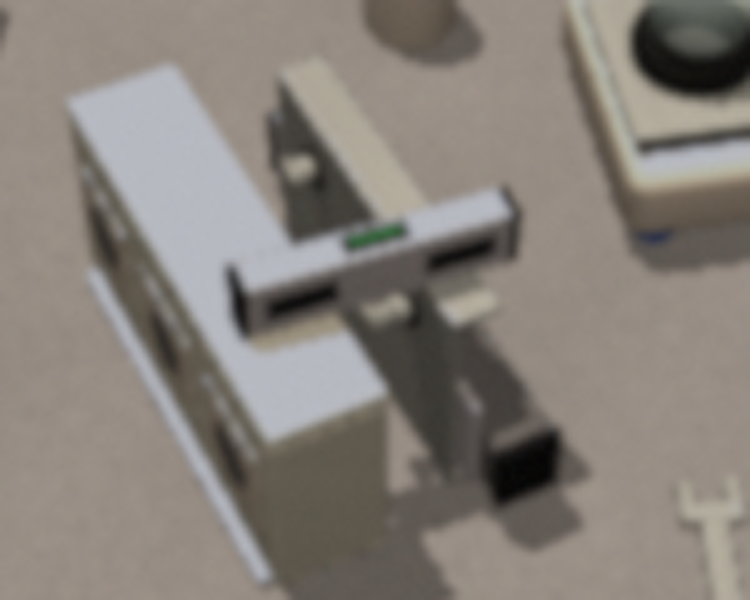

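In the zoomed top view the pedestal top corners are (130,395), (617,260), (648,380) and (163,517). The flange's back edge runs from (157,292) to (545,182). The level runs from (462,98) to (510,385), and the tight bolt head is at (262,288). In the zoomed side view the loose head is at about (388,307) and the tight head at (300,166).

```bash
python3 - <<'E'
from h import *
t=lambda L:(np.array(L)+.5)/5-.5+[240,165]
s=lambda L:(np.array(L)+.5)/5-.5+[225,145]
im=ctrl.capture("top")
P=plane("top",t([(130,395),(617,260),(648,380),(163,517)]),146)[:,:2]
print("ped",P.round(1),P.mean(0)); 
e=P[0]-P[1];f=P[3]-P[2];print("yaw",np.arctan2(-e[0],e[1]),np.arctan2(-f[0],f[1]),np.linalg.norm(e),np.linalg.norm(P[0]-P[3]))
# pedestal mask refinement: bluish-white bright blob
hsv=cv2.cvtColor(im,cv2.COLOR_RGB2HSV); 
B=im[:,:,2].astype(int)-im[:,:,0]
m=((B>3)&(im[:,:,2]>140)).astype(np.uint8); m[:, :255]=0; m[:165]=0;m[285:]=0;m[:,390:]=0
cs,_=cv2.findContours(m,0,2)
for c in cs:
    if cv2.contourArea(c)>200: print("blob",cv2.contourArea(c),cv2.minAreaRect(c))
F=plane("top",t([(157,292),(545,182),(153,238)]),146)[:,:2];print("flange",F.round(1),"yaw",np.arctan2(-(F[0]-F[1])[0],(F[0]-F[1])[1]),np.linalg.norm(F[0]-F[1]))
L=plane("top",t([(445,102),(480,97),(530,381),(492,388)]),186)[:,:2];print("level",L.round(1),L.mean(0)); d=L[:2].mean(0)-L[2:].mean(0);print("yaw",np.arctan2(d[1],d[0]),np.linalg.norm(d))
Ls=plane("side",s([(232,265),(505,188),(520,210),(246,292)]),186)[:,:2];print("levelside",Ls.round(1),Ls.mean(0))
Ps=plane("side",s([(68,100),(175,66),(384,388),(270,442)]),146)[:,:2];print("pedside",Ps.round(1),Ps.mean(0))
Fs=plane("side",s([(280,76),(320,58)]),146)[:,:2];print("flangeside",Fs.round(1))
print("heads side z110",plane("side",s([(388,307),(300,166)]),112).round(1)); print("tight top",plane("top",t([(262,288)]),115).round(1))
print(ctrl.sense()['time_s'])
E
```

```text
ped [[ 467.2  137.5]
 [ 546.5 -128.7]
 [ 481.1 -146.4]
 [ 401.1  117.4]] [473.96036585  -5.06558117]
yaw 0.28964574220369305 0.29436192471494266 277.7616458350037 69.05729277529159
blob 2341.0 ((316.55657958984375, 239.19810485839844), (32.554447174072266, 101.2347183227539), 74.05460357666016)
blob 773.0 ((304.3575439453125, 203.37327575683594), (22.428058624267578, 75.26254272460938), 77.19573211669922)
flange [[524.1 124.2]
 [588.9 -88.6]
 [553.9 127.3]] yaw 0.29561927397626186 222.46461679163536
level [[627.1 -32.4]
 [630.1 -51.1]
 [479.3 -79.8]
 [475.2 -59.8]] [552.94276544 -55.74593573]
yaw 0.1833884636213284 153.92560542469667
levelside [[474.5 -60.8]
 [626.4 -32.9]
 [630.8 -50.1]
 [479.1 -80.4]] [552.69650953 -56.04939348]
pedside [[ 400.1  118.8]
 [ 464.9  136. ]
 [ 543.2 -124.4]
 [ 479.9 -148. ]] [472.02405499  -4.419533  ]
flangeside [[524.8 116.3]
 [550.5 127.2]]
heads side z110 [[560.4 -42.6 112. ]
 [529.   73.8 112. ]]
tight top [[528.8  68.6 115. ]]
0.15
```

```bash
cat > go.py <<'E'
import sys; from h import *
s=ctrl.sense(); q=s['ee_rot']; M=R.from_quat([q[1],q[2],q[3],q[0]])
x,y,z,w=map(float,sys.argv[1:5])   # w: wanted world angle of tool y
D=R.from_matrix(np.array([[np.sin(w),np.cos(w),0],[-np.cos(w),np.sin(w),0],[0,0,-1]]).T.T) if 0 else None
T=np.c_[[np.cos(w+np.pi/2),np.sin(w+np.pi/2),0],[np.cos(w),np.sin(w),0],[0,0,-1]]
print("d",M.inv().apply(np.array([x,y,z])-s['eef_pos']).round(1),"rot",(M.inv()*R.from_matrix(T)).as_rotvec().round(3),"t",s['time_s'],"F",s['force'].round(1),"grip",round(s['grip_width'],3),s['grip_force'])
E
sed -i '/^D=/d' go.py; python3 go.py 552.8 -55.9 250 1.757; python3 -c "
from h import *;print(plane('top',[(440,270),(385,162),(435,191),(215,184)],0))"
```

```text
d [-5.380e+02 -3.857e+02 -2.000e-01] rot [-0.001 -0.    -0.54 ] t 0.15 F [ 0.   0.  -0.7] grip 0.999 0.0
[[ 394.48889652 -381.51427707    0.        ]
 [ 727.8732896  -209.85099518    0.        ]
 [ 639.01526548 -367.07191733    0.        ]
 [ 649.04920047  324.34789253    0.        ]]
```

Units first: shifts go in shares of 750 mm and turns go in shares of 4 rad. So -538 mm / 750 = -0.7173, -386 mm / 750 = -0.5147, -0.54 rad / 4 = -0.135.

```bash
echo '{"rows": [[-0.36,-0.2573,0,0,0,-0.0675],[-0.36,-0.2573,0,0,0,-0.0675],[-0.36,-0.2573,0,0,0,-0.0675],[-0.36,-0.2573,0,0,0,-0.0675],[-0.36,-0.2573,0,0,0,-0.0675],[-0.36,-0.2573,0,0,0,-0.0675],[-0.7173,-0.5147,0,0,0,-0.135],[-0.7173,-0.5147,0,0,0,-0.135]]}' | python3 steer.py 0.6 40; python3 go.py 552.8 -55.9 250 1.757
```

```text
time_s: 0.95
eef_pos: [393.9, 180.3, 250.0]
ee_rot: [-0.0, -0.085, 0.996, 0.0]
force: [0.9, 0.3, -0.4]
grip_width: 0.601
grip_force: 0.0
d [-116.8 -259.6   -0. ] rot [ 0.    -0.    -0.017] t 0.95 F [ 0.9  0.3 -0.4] grip 0.601 0.0
```

In the tool's units: -260 mm / 750 = -0.3467, -117 mm / 750 = -0.156, -0.02 rad / 4 = -0.005.

```bash
echo '{"rows": [[-0.156,-0.3467,0,0,0,-0.005],[-0.156,-0.3467,0,0,0,-0.005],[-0.156,-0.3467,0,0,0,-0.005],[-0.156,-0.3467,0,0,0,-0.005],[-0.156,-0.3467,0,0,0,-0.005],[-0.156,-0.3467,0,0,0,-0.005],[-0.156,-0.3467,0,0,0,-0.005],[-0.156,-0.3467,0,0,0,-0.005]]}' | python3 steer.py; python3 go.py 552.8 -55.9 171 1.757
```

```text
time_s: 1.75
eef_pos: [551.2, -55.5, 249.4]
ee_rot: [-0.001, -0.092, 0.996, 0.0]
force: [-0.7, -0.2, 0.7]
grip_width: 0.6
grip_force: 0.0
d [-1.5 -0.8 78.4] rot [ 0.001 -0.001 -0.002] t 1.75 F [-0.7 -0.2  0.7] grip 0.6 0.0
```

In the tool's units: 78 mm / 750 = 0.104, 70 mm / 750 = 0.0933.

```bash
echo '{"rows": [[-0.002,-0.0011,0.0533,0,0,0],[-0.002,-0.0011,0.0933,0,0,0],[-0.002,-0.0011,0.104,0,0,0],[-0.002,-0.0011,0.104,0,0,0],[-0.002,-0.0011,0.104,0,0,0]]}' | python3 steer.py; echo '{"rows": [[0,0,0,0,0,0],[0,0,0,0,0,0],[0,0,0,0,0,0],[0,0,0,0,0,0],[0,0,0,0,0,0],[0,0,0,0,0,0]]}' | python3 steer.py 0.0 40;  python3 go.py 552.8 -55.9 171 1.757
```

```text
time_s: 2.25
eef_pos: [553.6, -55.5, 173.8]
ee_rot: [0.001, -0.093, 0.996, -0.0]
force: [-0.2, 0.0, 0.8]
grip_width: 0.603
grip_force: 0.0
time_s: 2.85
eef_pos: [553.5, -55.8, 173.2]
ee_rot: [0.001, -0.092, 0.996, -0.0]
force: [-1.5, 1.0, 7.0]
grip_width: 0.255
grip_force: 41.0
d [0.7 0.  2.2] rot [-0.001  0.002 -0.001] t 2.85 F [-1.5  1.   7. ] grip 0.255 41.0290789604187
```

In the tool's units: -80 mm / 750 = -0.1067, -50 mm / 750 = -0.0667.

```bash
echo '{"rows": [[0,0,-0.02,0,0,0],[0,0,-0.0667,0,0,0],[0,0,-0.1067,0,0,0],[0,0,-0.1067,0,0,0],[0,0,-0.1067,0,0,0]]}' | python3 steer.py 0.0 60;  python3 go.py 400 -300 250 1.757
```

```text
time_s: 3.35
eef_pos: [552.7, -55.7, 251.2]
ee_rot: [-0.0, -0.092, 0.996, 0.0]
force: [0.4, 0.3, -3.8]
grip_width: 0.248
grip_force: 59.6
d [ 195.  -212.1    1.3] rot [ 0.    -0.001 -0.001] t 3.35 F [ 0.4  0.3 -3.8] grip 0.248 59.56449866294861
```

In the tool's units: -212 mm / 750 = -0.2827, -201 mm / 750 = -0.268.

```bash
echo '{"rows": [[0.0267,-0.0293,0,0,0,0],[0.0667,-0.072,0,0,0,0],[0.1067,-0.116,0,0,0,0],[0.1467,-0.16,0,0,0,0],[0.1867,-0.2027,0,0,0,0],[0.22,-0.24,0,0,0,0],[0.2467,-0.268,0,0,0,0],[0.26,-0.2827,0,0,0,0]]}' | python3 steer.py; echo '{"rows": [[0,0,0.0133,0,0,0],[0,0,0.0533,0,0,0],[0,0,0.1067,0,0,0],[0,0,0.16,0,0,0],[0,0,0.2067,0,0,0],[0,0,0.24,0,0,0],[0,0,0.26,0,0,0],[0,0,0.2667,0,0,0]]}' | python3 steer.py; python3 go.py 400 -300 27.2 1.757;  python3 -c "
from h import *;cv2.imwrite('pics/side1.png',ctrl.capture('side')[:,:,::-1])"
```

```text
time_s: 4.15
eef_pos: [398.6, -301.2, 250.1]
ee_rot: [-0.001, -0.091, 0.996, 0.001]
force: [0.1, 0.0, -2.9]
grip_width: 0.249
grip_force: 59.5
time_s: 4.95
eef_pos: [400.0, -297.8, 49.5]
ee_rot: [-0.001, -0.093, 0.996, 0.002]
force: [-0.7, 0.5, -3.9]
grip_width: 0.25
grip_force: 59.5
d [ 0.3 -2.3 22.3] rot [ 0.004 -0.002 -0.   ] t 4.95 F [-0.7  0.5 -3.9] grip 0.25 59.494643211364746
```

View pics/side1.png

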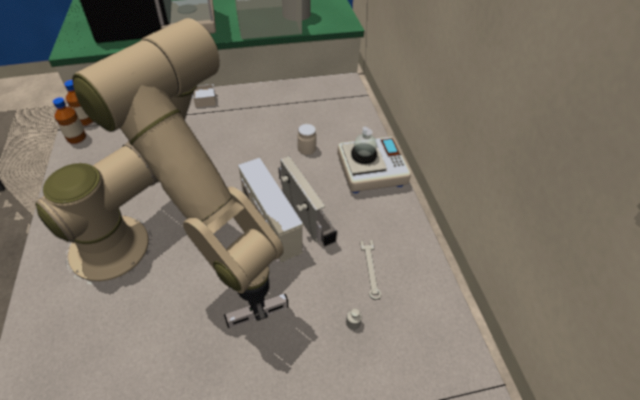

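The gripper holds the level upright at (257,310) over free bench, and the gap is now clear. I'll lower the level gently.

In the tool's units: 20 mm / 750 = 0.0267, 19 mm / 750 = 0.0253.

```bash
echo '{"rows": [[0,0,0.008,0,0,0],[0,0,0.0147,0,0,0],[0,0,0.02,0,0,0],[0,0,0.0227,0,0,0],[0,0,0.024,0,0,0],[0,0,0.0253,0,0,0],[0,0,0.0267,0,0,0],[0,0,0.0267,0,0,0]]}' | python3 steer.py; echo '{"rows": [[0,0,0.0013,0,0,0],[0,0,0.0013,0,0,0],[0,0,0.0027,0,0,0],[0,0,0.0027,0,0,0],[0,0,0.0027,0,0,0]]}' | python3 steer.py
```

```text
time_s: 5.8
eef_pos: [400.3, -300.0, 32.0]
ee_rot: [-0.0, -0.092, 0.996, 0.0]
force: [0.4, 0.3, -2.4]
grip_width: 0.248
grip_force: 59.5
time_s: 6.3
eef_pos: [400.3, -300.0, 30.0]
ee_rot: [-0.0, -0.092, 0.996, 0.0]
force: [-0.6, 0.2, -3.7]
grip_width: 0.246
grip_force: 59.5
```

In the tool's units: 2 mm / 750 = 0.0027, 1 mm / 750 = 0.0013.

```bash
echo '{"rows": [[0,0,0.0013,0,0,0],[0,0,0.0013,0,0,0],[0,0,0.0027,0,0,0],[0,0,0.0027,0,0,0],[0,0,0.0027,0,0,0]]}' | python3 steer.py;echo '{"rows": [[0,0,0.0007,0,0,0],[0,0,0.0007,0,0,0],[0,0,0.0013,0,0,0],[0,0,0.0013,0,0,0]]}' | python3 steer.py
```

```text
time_s: 6.8
eef_pos: [400.3, -300.0, 28.0]
ee_rot: [-0.0, -0.092, 0.996, 0.0]
force: [0.1, 0.4, -3.4]
grip_width: 0.25
grip_force: 59.5
time_s: 7.2
eef_pos: [400.4, -300.0, 27.3]
ee_rot: [0.0, -0.092, 0.996, -0.0]
force: [-1.4, 2.6, 3.6]
grip_width: 0.247
grip_force: 60.3
```

```bash
echo '{"rows": [[0,0,0,0,0,0],[0,0,0,0,0,0],[0,0,0,0,0,0],[0,0,0,0,0,0]]}' | python3 steer.py 0.55 40;echo '{"rows": [[0,0,-0.0133,0,0,0],[0,0,-0.0533,0,0,0],[0,0,-0.1133,0,0,0],[0,0,-0.1733,0,0,0],[0,0,-0.24,0,0,0],[0,0,-0.2933,0,0,0],[0,0,-0.3,0,0,0],[0,0,-0.3,0,0,0]]}' | python3 steer.py; python3 - <<'E'
from h import *
im=np.mean([ctrl.capture('top') for _ in range(4)],0).astype(np.uint8); im2=np.mean([ctrl.capture('side') for _ in range(4)],0).astype(np.uint8)
f=lambda i,u,v:cv2.resize(i[v:v+80,u:u+100,::-1],None,fx=7,fy=7,interpolation=cv2.INTER_CUBIC)
cv2.imwrite('pics/t2.png',f(im,270,180)); cv2.imwrite('pics/s2.png',f(im2,255,155)); cv2.imwrite('pics/topfull2.png',im[:,:,::-1]); cv2.imwrite('pics/sidefull2.png',im2[:,:,::-1])
E
```

```text
time_s: 7.6
eef_pos: [400.4, -300.1, 27.1]
ee_rot: [0.0, -0.092, 0.996, -0.0]
force: [0.1, 0.8, 0.3]
grip_width: 0.548
grip_force: 0.0
time_s: 8.4
eef_pos: [400.4, -300.0, 253.2]
ee_rot: [0.001, -0.092, 0.996, -0.001]
force: [-0.1, -0.0, 0.2]
grip_width: 0.548
grip_force: 0.0
```

View pics/t2.png

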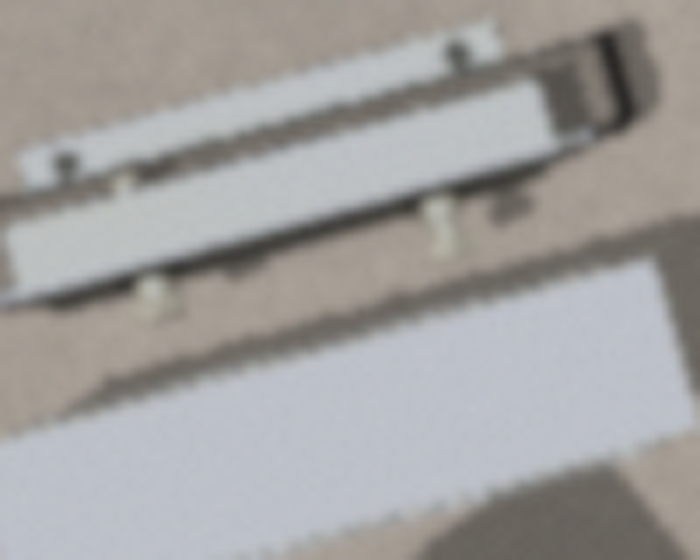

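View pics/s2.png

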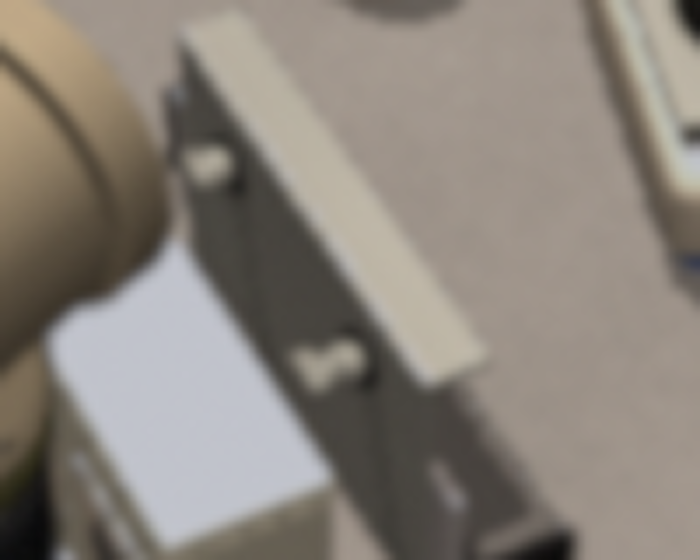

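The zoomed top view shows the loose head at (445,242) standing off its sleeve at (437,210), and the tight head at (158,300). In the zoomed side view the loose head is at (316,371), the tight head at (203,166), and the flange corners are (183,38), (425,388), (487,352) and (238,10).

```bash
python3 - <<'E'
from h import *
t=lambda L:(np.array(L)+.5)/7-.5+[270,180]
s=lambda L:(np.array(L)+.5)/7-.5+[255,155]
def tri(a,b):
    p,r=ray('top',t([a]));q,w=ray('side',s([b]));r=r[0];w=w[0]
    k=np.linalg.lstsq(np.c_[r,-w],q-p,rcond=None)[0];A=p+k[0]*r;B=q+k[1]*w;return ((A+B)/2).round(1),np.linalg.norm(A-B).round(1)
print("loose",tri((445,242),(316,371)),"tight",tri((158,300),(203,166)))
# tops/visible upper faces at z~119.5
F=plane('side',s([(183,38),(425,388),(487,352),(238,10)]),146)[:,:2]; print(F.round(1),F.mean(0))
G=plane('top',t([(12,288),(556,148),(540,82),(8,228)]),146)[:,:2]; print(G.round(1),G.mean(0))
yaw=.293
n=np.array([np.cos(yaw),np.sin(yaw)]);l=np.array([-n[1],n[0]])
for o in (F,G):
    e=o[0]-o[1];print("yaw",np.arctan2(-e[0],e[1]),np.linalg.norm(e),"back n",o[:2]@n,"front n",o[2:]@n,"mid l",(o@l).mean())
P=plane('top',t([(0,438),(655,258)]),146)[:,:2];print("ped front n",P@n, np.arctan2(-(P[0]-P[1])[0],(P[0]-P[1])[1]))
P=plane('side',s([(330,468)]),146)[:,:2];print("ped n side",P@n)
print("heads z119.5 top",[((plane('top',t([c]),118)[0,:2]@n).round(1),(plane('top',t([c]),118)[0,:2]@l).round(1)) for c in [(445,242),(158,300),(437,210)]])
print("heads z114 side",[((plane('side',s([c]),113)[0,:2]@n).round(1),(plane('side',s([c]),113)[0,:2]@l).round(1)) for c in [(316,371),(203,166)]])
E
```

```text
loose (array([553.2, -47.2, 112.3]), np.float64(1.4)) tight (array([526.7,  68.2, 116.3]), np.float64(2.9))
[[525.  115.4]
 [587.  -90.8]
 [614.1 -77.5]
 [550.6 128.1]] [569.17080405  18.79343525]
[[530.4 123.6]
 [589.7 -89.7]
 [615.8 -83.1]
 [554.  125.9]] [572.47291717  19.1710316 ]
yaw 0.29213055725800063 215.23445032933708 back n [535.96593174 535.77879773] front n [565.50989345 564.11234902] mid l -146.39864519519477
yaw 0.27118074756842125 221.3958918327644 back n [543.47930028 538.64899072] front n [565.5333166  566.78713324] mid l -146.99087638175968
ped front n [487.89331997 486.3799289 ] 0.2873246443783322
ped n side [486.02750722]
heads z119.5 top [(np.float64(516.4), np.float64(-205.0)), (np.float64(525.2), np.float64(-87.5)), (np.float64(529.7), np.float64(-205.4))]
heads z114 side [(np.float64(515.1), np.float64(-205.3)), (np.float64(523.9), np.float64(-83.4))]
```

```bash
python3 go.py 550.6 -49.1 200 1.862
```

```text
d [-193.9  218.8   51.5] rot [ 0.001 -0.001 -0.106] t 8.8 F [ 0.2  0.6 -0.7] grip 0.546 0.0
```

In the tool's units: 219 mm / 750 = 0.292, -194 mm / 750 = -0.2587, -0.106 rad / 4 = -0.0265.

```bash
echo '{"rows": [[-0.1333,0.1507,0,0,0,-0.0125],[-0.1333,0.1507,0,0,0,-0.0125],[-0.1333,0.1507,0,0,0,-0.0125],[-0.2587,0.292,0,0,0,-0.0265],[-0.2587,0.292,0.0267,0,0,-0.0265],[-0.2587,0.292,0.068,0,0,-0.0265],[-0.2587,0.292,0.068,0,0,-0.0265],[-0.2587,0.292,0.068,0,0,-0.0265]]}' | python3 steer.py 0.5; echo '{"rows": [[0,0,0,0,0,0],[0,0,0,0,0,0]]}' | python3 steer.py; python3 go.py 550.6 -49.1 109 1.862
```

```text
time_s: 9.6
eef_pos: [550.5, -48.2, 199.7]
ee_rot: [-0.001, -0.146, 0.989, 0.001]
force: [0.3, -0.3, 0.7]
grip_width: 0.499
grip_force: 0.0
time_s: 9.8
eef_pos: [550.8, -50.4, 202.2]
ee_rot: [0.001, -0.144, 0.99, -0.001]
force: [0.2, 0.6, 0.3]
grip_width: 0.506
grip_force: 0.0
d [-0.   1.4 93.2] rot [-0.001  0.002 -0.002] t 9.8 F [0.2 0.6 0.3] grip 0.506 0.0
```

In the tool's units: 55 mm / 750 = 0.0733, 50 mm / 750 = 0.0667.

```bash
echo '{"rows": [[0,0.0013,0.02,0,0,0],[0,0.0013,0.0467,0,0,0],[0,0.0013,0.0667,0,0,0],[0,0.0013,0.0733,0,0,0],[0,0.0013,0.0733,0,0,0]]}' | python3 steer.py; python3 go.py 550.6 -49.1 109 1.862; python3 -c "
from h import *
im=ctrl.capture('side');cv2.imwrite('pics/s3.png',cv2.resize(im[135:255,225:375,::-1],None,fx=5,fy=5,interpolation=cv2.INTER_CUBIC))"
```

```text
time_s: 10.3
eef_pos: [550.4, -48.8, 146.4]
ee_rot: [0.0, -0.144, 0.99, -0.0]
force: [0.7, -0.1, 0.5]
grip_width: 0.5
grip_force: 0.0
d [-0.1 -0.3 37.4] rot [-0.     0.    -0.001] t 10.3 F [ 0.7 -0.1  0.5] grip 0.5 0.0
```

View pics/s3.png

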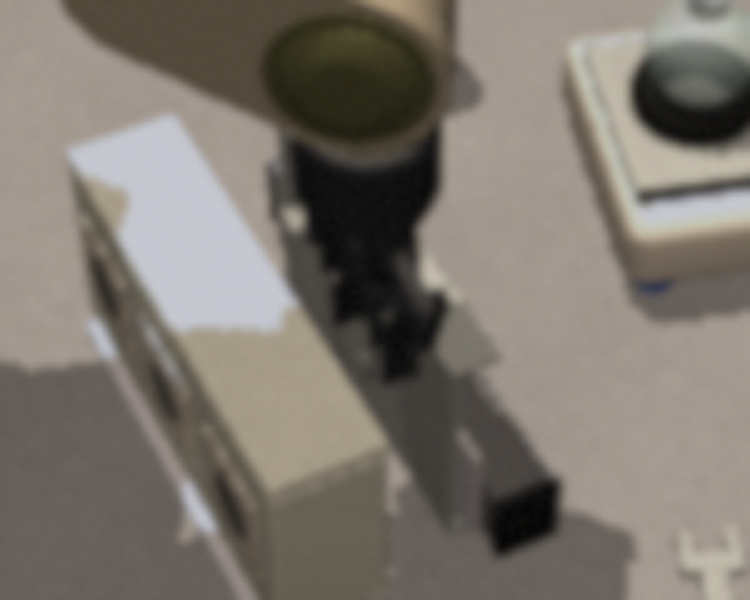

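The fingertips at about (400,365) have entered the gap between pedestal and bracket without touching either. I'll carry on down.

In the tool's units: 37 mm / 750 = 0.0493, 32 mm / 750 = 0.0427.

```bash
echo '{"rows": [[0,0,0.0107,0,0,0],[0,0,0.0213,0,0,0],[0,0,0.032,0,0,0],[0,0,0.0427,0,0,0],[0,0,0.0493,0,0,0],[0,0,0.0493,0,0,0],[0,0,0.0493,0,0,0]]}' | python3 steer.py; python3 go.py 550.6 -49.1 109 1.862
```

```text
time_s: 11.05
eef_pos: [550.6, -48.1, 109.1]
ee_rot: [0.0, -0.145, 0.989, -0.0]
force: [-1.8, 0.4, 0.7]
grip_width: 0.5
grip_force: 0.0
d [ 0.3 -1.   0.1] rot [-0.  0. -0.] t 11.05 F [-1.8  0.4  0.7] grip 0.5 0.0
```

```bash
echo '{"rows": [[0,0,0,0,0,0],[0,0,0,0,0,0],[0,0,0,0,0,0],[0,0,0,0,0,0],[0,0,0,0,0,0],[0,0,0,0,0,0]]}' | python3 steer.py 0.0 20; python3 go.py 550.6 -49.1 109 1.862
```

```text
time_s: 11.65
eef_pos: [550.7, -48.4, 109.4]
ee_rot: [0.0, -0.145, 0.989, -0.0]
force: [-0.3, -3.1, 3.5]
grip_width: 0.22
grip_force: 19.7
d [ 0.3 -0.7  0.4] rot [-0.001  0.001 -0.   ] t 11.65 F [-0.3 -3.1  3.5] grip 0.22 19.74634801852517
```

The grip width is 18.7 mm, so the fingers are across the flats. Now I'll push it home along −x of the tool.

In the tool's units: -4 mm / 750 = -0.0053, -3 mm / 750 = -0.004.

```bash
echo '{"rows": [[0,0,0,0,0,0],[0,0,0,0,0,0],[-0.0013,0,0,0,0,0],[-0.0027,0,0,0,0,0],[-0.004,0,0,0,0,0],[-0.0053,0,0,0,0,0],[-0.0053,0,0,0,0,0],[-0.0053,0,0,0,0,0]]}' | python3 steer.py 0.0 40; python3 go.py 550.6 -49.1 109 1.862;  echo '{"rows": [[-0.0007,0,0,0,0,0],[-0.0013,0,0,0,0,0],[-0.0013,0,0,0,0,0],[-0.0013,0,0,0,0,0]]}' | python3 steer.py
```

```text
time_s: 12.45
eef_pos: [554.6, -47.2, 109.4]
ee_rot: [0.0, -0.145, 0.989, -0.0]
force: [1.2, -3.7, 6.0]
grip_width: 0.207
grip_force: 38.9
d [ 4.4 -0.7  0.4] rot [-0.001  0.001 -0.   ] t 12.45 F [ 1.2 -3.7  6. ] grip 0.207 38.913007486844435
time_s: 12.85
eef_pos: [555.5, -46.9, 109.4]
ee_rot: [0.0, -0.145, 0.989, -0.0]
force: [-0.1, -3.4, 5.8]
grip_width: 0.214
grip_force: 38.9
```

In the tool's units: -1 mm / 750 = -0.0013, -0.5 mm / 750 = -0.0007.

```bash
for i in 1 2; do :; done; echo '{"rows": [[-0.0007,0,0,0,0,0],[-0.0013,0,0,0,0,0],[-0.0013,0,0,0,0,0],[-0.0013,0,0,0,0,0]]}' | python3 steer.py; echo '{"rows": [[-0.0007,0,0,0,0,0],[-0.0013,0,0,0,0,0],[-0.0013,0,0,0,0,0],[-0.0013,0,0,0,0,0]]}' | python3 steer.py
```

```text
time_s: 13.25
eef_pos: [556.4, -46.6, 109.4]
ee_rot: [0.0, -0.145, 0.989, -0.0]
force: [-0.6, -4.8, 5.8]
grip_width: 0.211
grip_force: 38.9
time_s: 13.65
eef_pos: [557.4, -46.3, 109.4]
ee_rot: [0.0, -0.145, 0.989, -0.0]
force: [-0.8, -4.1, 5.9]
grip_width: 0.207
grip_force: 38.9
```

In the tool's units: -1 mm / 750 = -0.0013, -0.5 mm / 750 = -0.0007.

```bash
echo '{"rows": [[-0.0007,0,0,0,0,0],[-0.0013,0,0,0,0,0],[-0.0013,0,0,0,0,0],[-0.0013,0,0,0,0,0]]}' | python3 steer.py; echo '{"rows": [[-0.0007,0,0,0,0,0],[-0.0007,0,0,0,0,0],[-0.0007,0,0,0,0,0]]}' | python3 steer.py
```

```text
time_s: 14.05
eef_pos: [558.4, -46.1, 109.4]
ee_rot: [0.0, -0.145, 0.989, -0.0]
force: [-1.4, -3.1, 4.7]
grip_width: 0.204
grip_force: 38.9
time_s: 14.35
eef_pos: [558.4, -46.1, 109.4]
ee_rot: [-0.0, -0.145, 0.989, -0.0]
force: [-3.6, -5.0, 8.2]
grip_width: 0.209
grip_force: 39.1
```

In the tool's units: -0.5 mm / 750 = -0.0007.

```bash
echo '{"rows": [[-0.0007,0,0,0,0,0],[-0.0007,0,0,0,0,0],[-0.0007,0,0,0,0,0]]}' | python3 steer.py; echo '{"rows": [[-0.0007,0,0,0,0,0],[-0.0007,0,0,0,0,0],[-0.0007,0,0,0,0,0]]}' | python3 steer.py
```

```text
time_s: 14.65
eef_pos: [558.5, -46.0, 109.3]
ee_rot: [-0.001, -0.145, 0.989, -0.0]
force: [-6.2, -6.7, 8.8]
grip_width: 0.209
grip_force: 39.2
time_s: 14.95
eef_pos: [558.5, -46.0, 109.3]
ee_rot: [-0.002, -0.145, 0.989, -0.0]
force: [-8.5, -7.5, 10.8]
grip_width: 0.206
grip_force: 39.3
```

The bolt has met a hard stop, but the pad edges may have hit the rubber washer instead of the head meeting the sleeve. To rule that out I'll regrip 4 mm farther back and push again.

In the tool's units: 1.5 mm / 750 = 0.002.

```bash
echo '{"rows": [[0.002,0,0,0,0,0],[0.002,0,0,0,0,0],[0.002,0,0,0,0,0]]}' | python3 steer.py; echo '{"rows": [[0,0,0,0,0,0],[0,0,0,0,0,0],[0,0,0,0,0,0],[0.0013,0,0,0,0,0],[0.0027,0,0,0,0,0],[0.0053,0,0,0,0,0],[0.0053,0,0,0,0,0],[0.0053,0,0,0,0,0]]}' | python3 steer.py 0.35 20; echo '{"rows": [[0,0,0,0,0,0],[0,0,0,0,0,0],[0,0,0,0,0,0],[0,0,0,0,0,0],[0,0,0,0,0,0]]}' | python3 steer.py 0 40;echo '{"rows": [[-0.0007,0,0,0,0,0],[-0.0013,0,0,0,0,0],[-0.0013,0,0,0,0,0],[-0.0013,0,0,0,0,0]]}' | python3 steer.py
```

```text
time_s: 15.25
eef_pos: [558.3, -46.1, 109.3]
ee_rot: [0.0, -0.145, 0.989, -0.0]
force: [-1.2, -3.6, 6.2]
grip_width: 0.209
grip_force: 39.1
time_s: 16.05
eef_pos: [554.3, -47.0, 109.1]
ee_rot: [0.0, -0.145, 0.989, -0.0]
force: [0.1, -0.2, 0.5]
grip_width: 0.353
grip_force: 0.0
time_s: 16.55
eef_pos: [554.4, -47.2, 109.2]
ee_rot: [0.0, -0.145, 0.989, -0.0]
force: [-1.0, -4.0, 2.6]
grip_width: 0.21
grip_force: 39.1
time_s: 16.95
eef_pos: [554.6, -47.2, 109.1]
ee_rot: [-0.001, -0.145, 0.989, -0.0]
force: [-6.6, -6.9, 4.5]
grip_width: 0.206
grip_force: 39.3
```

The head stopped at once with the pads well behind the washer, so the bolt is home. I'll add a little push and check the scene.

In the tool's units: -0.5 mm / 750 = -0.0007.

```bash
echo '{"rows": [[-0.0007,0,0,0,0,0],[-0.0007,0,0,0,0,0],[-0.0007,0,0,0,0,0],[-0.0007,0,0,0,0,0],[-0.0007,0,0,0,0,0]]}' | python3 steer.py 0 50; python3 -c "
from h import *
cv2.imwrite('pics/s4.png',ctrl.capture('side')[:,:,::-1]);print(ctrl.sense()['force'],ctrl.sense()['eef_pos'])"
```

```text
time_s: 17.45
eef_pos: [554.6, -47.1, 109.1]
ee_rot: [-0.002, -0.145, 0.989, -0.0]
force: [-8.1, -6.9, 6.5]
grip_width: 0.206
grip_force: 48.6
[-9.16395667 -7.20050408  5.82091524] [554.63595121 -47.14973278 109.11389274]
```

View pics/s4.png

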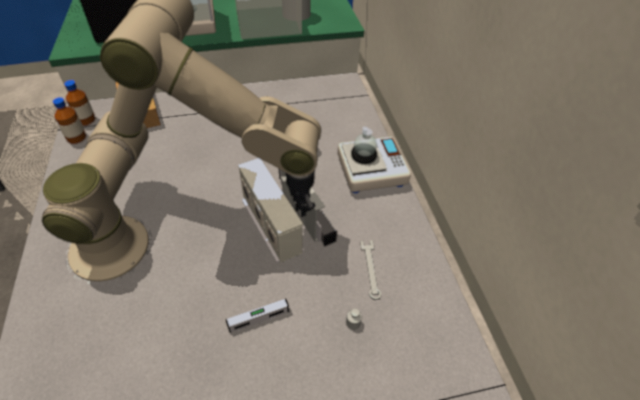

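The level stands upright on the bench at (257,315), well clear of the bracket. The spanner and weight are where they were, and the gripper is down in the gap at (302,195) holding the head.

```bash
python3 -c "
from rig import ctrl
print(ctrl.finish_job())"
```

```text
the job is handed in; nothing more can be done
None
```

The job is handed in: the level is on the bench clear of the bracket, and the right-hand bolt is pressed home and still held across its flats at about 49 N with a light push.

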